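# Feed a toy-car blank under the drill guard and wedge the feed bar fast

### The arm

A 6-joint arm with a two-finger parallel gripper is mounted at the origin on the work surface. World frame = base frame: x ahead of the robot, y to its left, z up, the work surface at z = 0. Lengths are in mm, angles in rad, forces in N, time in s.
With the tool pointing down it reaches from about 350 to 975 mm from the base axis. Payload 7.1 kg.
Tool frame: the origin (TCP) lies on the centre line of the jaws, within the pads' length; the fingertips stand 8 mm ahead of it and the grasp point (between the pads) lies 11 mm behind it (r.tips_ahead is the distance from the TCP to the fingertips, in mm); z points along the fingers, y is the line along which they close (so a half turn about z gives the same grasp; the last joint's range is limited). The gripper opens to 88 mm and grips with 3 to 60 N. Pads are 20 mm wide; open, the fingers measure 115 mm over their backs; the gripper's body (75 mm by 178 mm) begins 61 mm behind the grasp point.
Start: joints at [-1.142, 0.423, 1.63, -0, 1.089, -0.019], TCP at [270.629, -563.351, 230.675] pointing down, gripper open.
Joint ranges: [-3, 3], [-0.9, 2.11], [0.09, 2.58], [-1.31, 4.45], [0.11, 2.69], [-2.54, 2.54]. Speed limits (rad/s): [2.39, 2.39, 3.01, 3.14, 3.14, 3.14].

### API

Orientations are given as a 3x3 rotation matrix whose columns are the frame's x, y, z axes.
In Python, from station import r gives the robot as it stands.
- The arm moves only by the tool servo_tool, never from a script. Its argument "moves" is a list that holds one entry, the list of rows, each a list of 7 numbers: the opening, from -1 (shut) to 1 (fully open), then the shift along the world's x, y, z in m, then the turn, a rotation vector about the world's x, y, z in rad. In form: [[[grip, x, y, z, ax, ay, az], ...]]. A call has 1 to 10 rows; each row is the pose to reach, as a shift and turn from the pose commanded when the call began; what a row does not reach only later rows make up. A row lasts 1/8 s, in which the tool goes at most 62.5 mm and 10.7 degrees, less where a joint would pass 70% of its speed; a pose out of reach is approached as far as the arm can. A call with a gripper value outside its range is refused whole. The fingers move at their own pace and stop on an object; "force" is the grip in N (left out, the last holds). Time passes only in rows, so rows that repeat a pose let the fingers close. It gives the time, the measured TCP pose, the force, the opening and the grip force at its end, in the units of the state.
- r.read_state(): the state, without advancing time (a new reading comes with each control period).
- r.get_image(name): name is "scene" or "side" or "wrist"; returns (picture, depth): 480x640x3 uint8, red, green, blue; 480x640 float32, mm along the optical axis (not along the pixel's ray), 0 where there is no reading.
- r.camera_info(name): a dict with "vfov" (degrees; the focal length in pixels is half the picture's height over the tangent of half this angle, whatever the lens; pixels are square), "cx", "cy" (the principal point, pixels), "dist" ([k1, k2, p1, p2, k3] as OpenCV has them; the pictures are not rectified), "xyz" and "orientation" of the camera in the world. Camera axes: x right, y up, looking along -z (the intrinsics and any distortion apply to the point x, -y, -z); pixel columns grow to the right and rows downward; lengths in mm; the calibration is good to about 2 mm. A picture is of the moment at which its call begins: read the wrist's pose just before it. camera_info takes no time and is no camera call; for the wrist camera it gives the pose at the moment of the call.
- r.close_job(): hands the job in; it is judged then, once.
The state is a dict: "time": time; "qpos": joint angles; "dq": joint speeds; "joint_torque": joint torques, N m; "tool_pos": TCP position; "ee_rot": TCP orientation; "force": force on the tool from outside, world axes, zero at the start; "wrist_torque": the same for the moment, N m; "finger_gap": finger opening in mm; "grasp_force": force on a finger pad.
Only numpy, scipy, OpenCV 4.12 (cv2) and the standard library are available. Lean on these libraries where they do the work, as an engineer would, in place of code of your own. Each camera call takes 0.05 s, during which the arm holds its last target. There are 200 camera calls.

### The job

Using the metal feed bar as the push stick (keep the gripper off the blank itself), push the white blank along the fixture's channel, under the low clear guard, until it is fully home against the end stop with the bar touching it. Then slide the wooden thumb wedge forward along its ramp until it jams the bar fast against the fence, and let go, leaving the other things on the desk where they are.

Things in the scene. Friction and masses are not known exactly. Their poses are not given: they have to be found in the camera images.
- fixture: Drilling fixture, fixed to the desk: plywood plate 12 mm thick, spanning x -200..260, y -75..75 mm. Origin on the desk surface under the channel; x is the feed direction (towards guard, stop, drill motor), z up. The channel floor is z = 12 mm. A long black fence bounds the channel on the -y side: inner face y = -16 mm, x -170..130, top z = 30 mm.
- stop (a point): Foot of the end stop's face, at fixture x = 130, y = 0, z = 12 mm. The stop is a black block across the channel's end, top at z = 42 mm; the lying drill motor behind it reaches x = 252, z = 62 mm. Axes as the fixture's.
- guard_mouth (a point): Middle of the floor of the low opening, at fixture x = 70, y = 0, z = 12 mm. The clear guard plate covers x 70..140, y -37..37 mm, underside z = 36, top z = 40 mm, on posts at its sides; a short fence with a slanted lead-in guides the blank on the +y side. Axes as the fixture's.
- ramp (a point): Point at the foot of the black ramp's inner face, at fixture x = -55, y = 47.5, z = 12 mm. The ramp lies on the +y side of the channel beside the wedge, 125 mm long, top z = 28 mm; its inner face slants 12 degrees towards the channel as x grows. Axes as the fixture's.
- bar: Aluminium feed bar, loose, 150 x 30 x 18 mm, 0.2 to 0.3 kg, in the channel along the fixture's x. Origin: centre of its underside; front end at +75 mm. On top an upright thumb tab, 8 mm thick, 26 wide, up to 45 mm above the origin, centred 15 mm ahead of it. Home, its origin is at fixture x = 5 mm. It is smooth, slides at under 3 N, with some mm of side play, while the wedge is slack.
- bar_tab (a point): Centre of the rear face of the bar's thumb tab (the face to push, towards fixture +x): 11 mm ahead of the bar's origin, 48 mm above the desk; the tab spans 30..57 mm above the desk. Axes as the bar's.
- blank: White printed block 50 x 30 x 16 mm, about 30 g, loose in the channel between the bar and the guard. Origin: centre of its underside, x along its 50 mm length. Home (against the end stop) its origin is at fixture x = 105 mm.
- wedge (a joint): Travel of the wooden thumb wedge (80 long, 22 tall, 18 to 35 mm wide), m. Captive: it slides only along the ramp, forward (+) being fixture +x turned 12 degrees towards -y. 0 is fully back; it jams the bar against the fence at about 0.034 (0.048 is its end stop). It slides at about 2 N and stays where left; pushed with 10 to 20 N against the bar it stays jammed.
- wedge_tab (a point): Centre of the rear face of the thumb tab on the wedge (the face to push): tab 8 mm thick, 24 wide, spanning 34..60 mm above the desk, this point 52 mm above it. At joint 0 it is at fixture x = -89, y = 43 mm, and it moves with the wedge. Axes as the fixture's.
- ghost: Bystander, to be left alone: small white printed ghost figurine, 36 mm across, 46 tall; loose; origin at the centre of its underside.
- pumpkin: Bystander, to be left alone: small orange printed pumpkin, 44 mm across, 39 tall; loose; origin at the centre of its underside.
- candle: Bystander, to be left alone: grey printed tea-light candle, 52 mm across, 46 tall; loose; origin at the centre of its underside.
- bangle: Bystander, to be left alone: brass-coloured ring lying flat, 64 mm across, 10 tall; loose; origin at the centre of its underside.
- bracket: Bystander, to be left alone: flat orange printed U-shaped bracket, 70 x 32 x 12 mm; loose; origin at the centre of its underside (of its long leg).
- toy_car: Bystander, to be left alone: finished toy car, white block body with black wheels, 50 x 38 x 34 mm; loose; origin at the centre of its underside.
Things that resemble listed ones, but are neither listed nor needed, are in the scene too. Of the things that look like the bar, the middle-sized one is meant.

How it is judged (in metres and radians):
On the way, in this order (a step that is already met when the one before it is completed fails the run):
1. the blank is home under the guard against the end stop (within 4 mm), the bar up against it (within 5 mm of its home place) (x of blank in the frame of fixture above 0.101 m and z of each of blank, bar in the frame of fixture below 0.018 m and x of bar in the frame of fixture above 0 m), for 0.2 s.
2. the wedge has been slid forward until it presses on the bar with more than 4 N (value of joint wedge above 0.028 m and contact force between wedge and bar above 4 N), for 0.2 s.
At the end, for the whole second after the job is handed in: The blank lies flat in the channel under the guard within 4 mm of the end stop, the bar lies flat within 5 mm of its home place behind it, the wedge stands at least 28 mm forward and still presses on the bar with more than 4 N, everything at rest (all of step 1 and all of step 2 and linear speed of each of bar, blank below 0.01 m/s); the robot touches nothing.
It fails at once if the fingers push on the blank (contact force between the fingers and blank above 1 N).
It fails at once if a bystander is moved more than 30 mm (distance of any of ghost, pumpkin, candle, bangle, bracket, toy_car from where it was at the start of the episode above 0.03 m).
It also fails if it takes over 48 s, if anything falls off the work surface, if the arm or the gripper's body presses on something with over 40 N, if the wrist force passes 120 N, or if a joint passes its speed limit or range.

## Working session

There is one attempt and no reset: what is moved stays moved. The work goes in short steps, Python scripts to look and compute and a tool call to move; the robot and the scene stay as the last step left them, time stands still between calls to the robot, and variables do not carry over. Pictures are saved under pics/ and viewed, at most 10 in all, crops included, and the job is handed in when it is done.

Besides the shell and the picture viewer there is one more tool, called after "Request:" by a JSON object that holds its "fn" and its "kwargs". servo_tool: Moves the arm, as the interface text tells. Its arguments: {"type":"object","properties":{"moves":{"type":"array"},"force":{"type":"number"}},"required":["moves"]}

```bash
mkdir -p pics; ls; cat > h.py <<'E'
import numpy as np, cv2
from station import r
def grab(n):
    ci=r.camera_info(n); im,d=r.get_image(n)
    np.savez(f'{n}.npz',im=im,d=d,**{k:np.array(ci[k]) for k in ['vfov','cx','cy','dist','xyz','orientation']})
    return load(n)
def load(n): return dict(np.load(f'{n}.npz'))
def K(c):
    f=240/np.tan(np.radians(c['vfov'])/2); return np.array([[f,0,c['cx']],[0,f,c['cy']],[0,0,1.]])
def rays(c,uv):
    p=cv2.undistortPoints(np.array(uv,float).reshape(-1,1,2),K(c),c['dist'])[:,0]
    return np.c_[p[:,0],-p[:,1],-np.ones(len(p))]@c['orientation'].reshape(3,3).T
def onz(c,uv,z):
    d=rays(c,uv); o=c['xyz']; return o+d*((z-o[2])/d[:,2])[:,None]
def pd(c,uv):
    d=rays(c,uv); return c['xyz']+d*np.array([c['d'][int(v),int(u)] for u,v in uv])[:,None]
def proj(c,P):
    q=(np.array(P,float).reshape(-1,3)-c['xyz'])@c['orientation'].reshape(3,3); q=q*[1,-1,-1]
    return cv2.projectPoints(q,np.zeros(3),np.zeros(3),K(c),c['dist'])[0][:,0]
E
python3 - <<'E'
from h import *
for n in ['scene','side']:
    c=grab(n); cv2.imwrite(f'pics/{n}0.png',c['im'][:,:,::-1]); print(n,c['xyz'],c['orientation'],c['vfov'])
print(r.read_state())
E
```

```text
pics
scene [1051.66163453 -809.8601629   610.96171869] [[ 0.80998778 -0.31218567  0.49644728]
 [ 0.58637121  0.41754146 -0.69413827]
 [ 0.00941269  0.85334591  0.52126017]] 56.71892125017508
side [110.47075094 406.47274525 684.27584468] [[-0.72435205  0.4899334  -0.48505605]
 [-0.68928714 -0.50030717  0.52399997]
 [ 0.01404806  0.71390335  0.70010332]] 55.387203371391855
{'time': 0.1, 'qpos': array([-1.14199860e+00,  4.23767013e-01,  1.63057224e+00, -9.19882596e-06,
        1.08861904e+00, -1.89907732e-02]), 'dq': array([-6.21177971e-05, -1.18638442e-03, -3.27876725e-03,  8.71315770e-04,
       -2.04281496e-03,  6.20237459e-04]), 'joint_torque': array([ 2.53239887e-04, -5.45615315e+01, -2.74325877e+01,  6.45283889e-02,
        1.88026205e-02, -4.82318569e-05]), 'tool_pos': array([ 270.43606937, -562.93292771,  229.99405216]), 'ee_rot': array([[ 9.01404981e-01,  4.32976592e-01, -5.75215644e-04],
       [ 4.32976974e-01, -9.01404130e-01,  1.23861674e-03],
       [ 1.77902965e-05, -1.36555042e-03, -9.99999067e-01]]), 'force': array([ 0.53199742, -0.58799499, -0.23240507]), 'wrist_torque': array([-0.02810298, -0.04602386,  0.00502891]), 'grasp_force': 0.0, 'finger_gap': 87.85051669111668}
```

View pics/scene0.png

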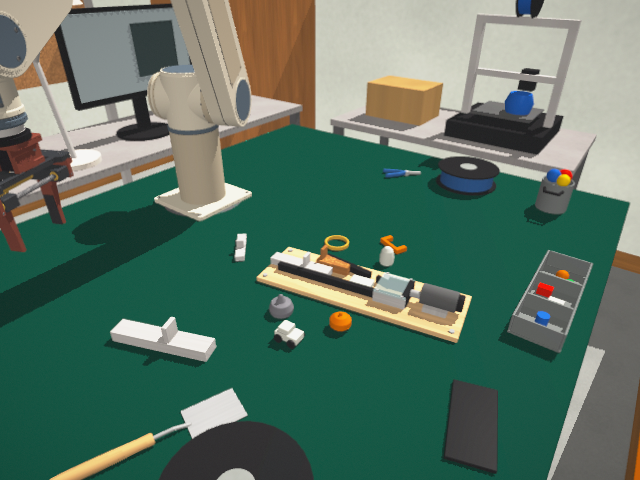

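View pics/side0.png

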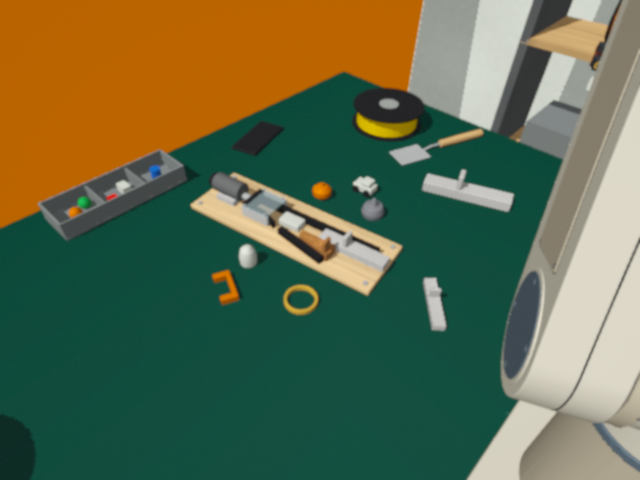

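The bar lookalikes in the scene picture are the large one at (163,338), the small one at (240,246), and the middle-sized one in the fixture channel at about (305,267). I choose the one in the channel. Next I measure the plate, using its contour cast onto z=12, and check a close crop.

```bash
python3 - <<'E'
from h import *
for n,box in [('scene',(240,230,480,345)),('side',(185,160,410,300))]:
    c=load(n); hsv=cv2.cvtColor(c['im'],cv2.COLOR_RGB2HSV)
    m=cv2.inRange(hsv,(10,40,120),(28,170,255)); M=np.zeros_like(m); x0,y0,x1,y1=box; M[y0:y1,x0:x1]=m[y0:y1,x0:x1]
    k,l,s,_=cv2.connectedComponentsWithStats(M); M[np.isin(l,[i for i in range(1,k) if s[i,4]<25])]=0
    v,u=np.nonzero(M); W=onz(c,np.c_[u,v],12)[:,:2]
    rect=cv2.minAreaRect(W.astype(np.float32)); print(n,rect,cv2.boxPoints(rect).round(0).tolist())
a=cv2.resize(load('scene')['im'][240:335,250:475],None,fx=3.5,fy=3.5,interpolation=2)[:300]
b=cv2.resize(load('side')['im'][165:295,185:410],None,fx=3.5,fy=3.5,interpolation=2)
w=min(a.shape[1],b.shape[1]); o=np.vstack([a[:,:w],b[:,:w]]); o=cv2.resize(o,(640,int(o.shape[0]*640/w))); o=o[:600]
cv2.imwrite('pics/crop.png',o[:,:,::-1])
c=load('scene'); print(pd(c,[(240,246),(163,338)]).round(0))
E
```

```text
scene ((650.3142700195312, -90.16989135742188), (460.4787292480469, 212.20950317382812), 10.189095497131348) [[405.0, -26.0], [442.0, -235.0], [896.0, -154.0], [858.0, 55.0]]
side ((640.8541259765625, -56.42266845703125), (464.5458068847656, 256.099853515625), 10.119706153869629) [[390.0, 29.0], [435.0, -223.0], [892.0, -142.0], [847.0, 110.0]]
[[ 322. -156.   17.]
 [ 458. -488.   32.]]
```

View pics/crop.png

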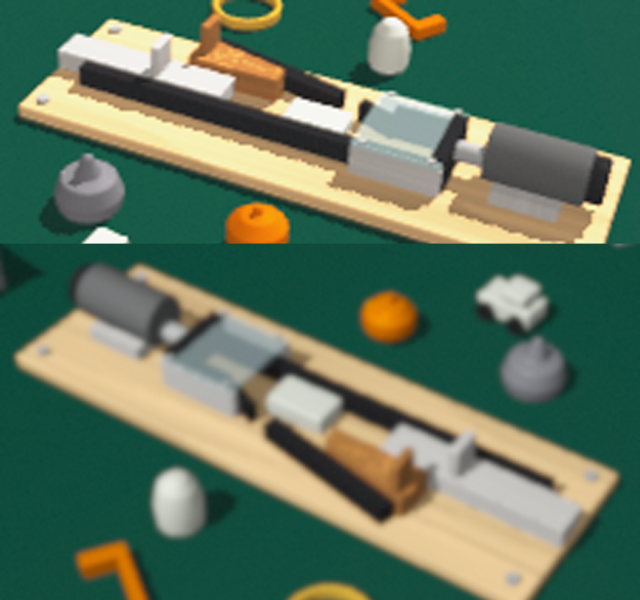

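The crop confirms the layout: the grey bar with its upright tab lies in the channel, with the tab at about (160,50) in the upper half. The wooden wedge tab is at (210,35) and the blank at (320,115). From the plate, the fixture origin is about (622,-113) with a yaw of about 10.15°. I'll move above the bar's rear and look with the wrist camera.

Request:
{"fn": "servo_tool", "kwargs": {"moves": [[[-1,0.026,0.048,0,0,0,-0.03],[-1,0.052,0.095,0,0,0,-0.06],[-1,0.078,0.143,0,0,0,-0.09],[-1,0.104,0.19,0,0,0,-0.12],[-1,0.13,0.238,0,0,0,-0.15],[-1,0.156,0.286,0,0,0,-0.18],[-1,0.182,0.333,0,0,0,-0.21],[-1,0.208,0.381,0,0,0,-0.24],[-1,0.234,0.429,0,0,0,-0.27],[-1,0.234,0.429,0,0,0,-0.27]]]}}

```text
time: 1.35
tool_pos: [505.7, -131.6, 230.4]
ee_rot: [[0.983, 0.181, -0.0], [0.181, -0.983, 0.0], [0.0, -0.0, -1.0]]
force: [-0.1, -0.6, -0.1]
finger_gap: 0.4
grasp_force: 0.0
```

```bash
python3 - <<'E'
from h import *
s=r.read_state(); print(s['time'],s['tool_pos'],s['ee_rot'].round(3).tolist(),s['force'],s['finger_gap'],r.tips_ahead)
c=grab('wrist'); cv2.imwrite('pics/w1.png',c['im'][:,:,::-1]); print(c['xyz'],c['orientation'])
E
```

```text
1.35 [ 505.71692359 -131.58093732  230.44646243] [[0.983, 0.181, -0.0], [0.181, -0.983, 0.0], [0.0, -0.0, -1.0]] [-0.13838572 -0.56656866 -0.14795019] 0.37924372972626386 8.0
[ 581.96989212 -117.3928479   383.80440792] [[ 0.18173989  0.94291538  0.27907204]
 [-0.9833457   0.17466034  0.05024946]
 [-0.00136183 -0.28355663  0.95895453]]
```

View pics/w1.png

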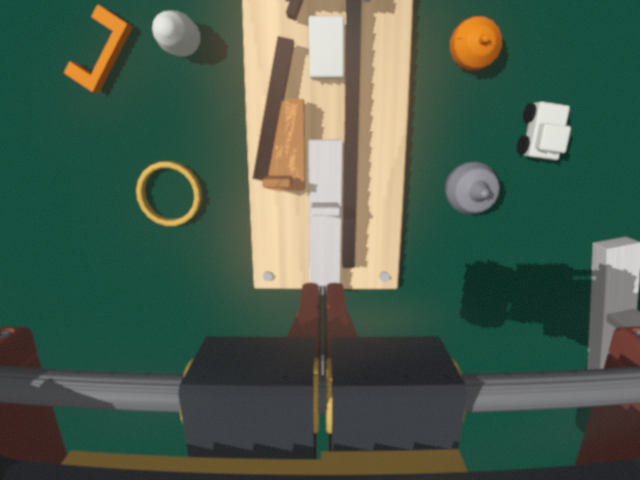

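The wrist view shows the plate's rear corners at (255,289) and (398,289). The bar tab is at about (326,211), the wedge tab at (277,184), the blank at (326,46), and the fence runs along u≈350.

```bash
python3 - <<'E'
from h import *
c=load('wrist')
e=lambda q:print(q.round(1).tolist())
e(onz(c,[(255,289),(398,289),(243,0),(412,0)],12))
e(onz(c,[(350,260),(346,265),(357,0)],30)) 
e(onz(c,[(310,205),(342,205),(310,215),(342,215)],57))
e(onz(c,[(264,188),(290,188),(264,179),(290,179)],60))
e(onz(c,[(309,78),(344,78),(309,15),(344,15)],28))
e(onz(c,[(309,140),(342,140),(310,283),(340,283)],30))
e(pd(c,[(326,208),(326,213),(278,184),(326,46),(326,170),(270,240)]))
o=cv2.resize(c['im'][125:295,240:410],(600,600),interpolation=cv2.INTER_CUBIC); cv2.imwrite('pics/w1c.png',o[:,:,::-1])
E
```

```text
[[411.4, -77.1, 12.0], [438.6, -223.9, 12.0], [678.8, -28.6, 12.0], [705.9, -173.9, 12.0]]
[[466.7, -165.6, 30.0], [461.0, -162.8, 30.0], [690.7, -126.2, 30.0]]
[[518.1, -118.1, 57.0], [523.1, -145.1, 57.0], [509.4, -119.7, 57.0], [514.5, -146.8, 57.0]]
[[526.0, -77.5, 60.0], [529.9, -99.1, 60.0], [533.5, -76.5, 60.0], [537.4, -97.9, 60.0]]
[[622.3, -97.9, 28.0], [627.8, -127.6, 28.0], [672.3, -89.0, 28.0], [677.7, -117.8, 28.0]]
[[570.5, -107.1, 30.0], [575.9, -136.0, 30.0], [436.1, -131.7, 30.0], [441.5, -160.7, 30.0]]
[[517.8, -132.2, 55.8], [513.4, -133.0, 55.7], [531.3, -88.6, 59.1], [650.4, -107.6, 28.6], [547.0, -126.9, 28.5], [466.8, -84.9, 11.4]]
```

View pics/w1c.png

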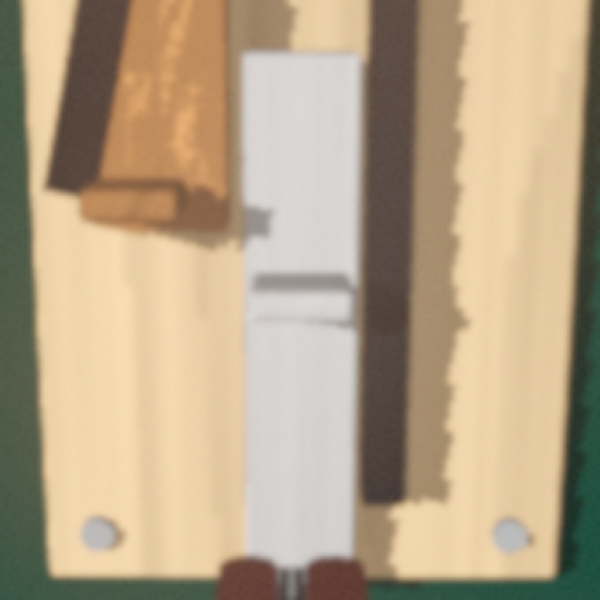

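Request:
{"fn": "servo_tool", "kwargs": {"moves": [[[-1,-0.013,-0.003,0,0,0,0],[-1,-0.013,-0.003,-0.04,0,0,0],[-1,-0.013,-0.003,-0.08,0,0,0],[-1,-0.013,-0.003,-0.12,0,0,0],[-1,-0.013,-0.003,-0.15,0,0,0],[-1,-0.013,-0.003,-0.17,0,0,0],[-1,-0.013,-0.003,-0.184,0,0,0],[-1,-0.013,-0.003,-0.184,0,0,0]]]}}

```text
time: 2.4
tool_pos: [490.4, -138.1, 46.1]
ee_rot: [[0.985, 0.175, -0.002], [0.175, -0.985, 0.0], [-0.002, -0.001, -1.0]]
force: [-0.1, -0.8, 1.1]
finger_gap: 0.4
grasp_force: 0.0
```

Request:
{"fn": "servo_tool", "kwargs": {"moves": [[[-1,0.0089,0.0016,0,0,0,0],[-1,0.0177,0.0032,0,0,0,0],[-1,0.0266,0.0049,0,0,0,0],[-1,0.0354,0.0065,0,0,0,0],[-1,0.0443,0.0081,0,0,0,0],[-1,0.0531,0.0097,0,0,0,0],[-1,0.062,0.0114,0,0,0,0],[-1,0.0708,0.013,0,0,0,0],[-1,0.0797,0.0146,0,0,0,0],[-1,0.0885,0.0162,0,0,0,0]]]}}

```text
time: 3.65
tool_pos: [580.7, -121.0, 46.6]
ee_rot: [[0.984, 0.177, -0.0], [0.177, -0.984, 0.0], [-0.0, -0.0, -1.0]]
force: [-0.7, -0.8, 1.1]
finger_gap: 0.4
grasp_force: 0.9
```

```bash
python3 - <<'E'
from h import *
s=r.read_state(); print(s['time'],s['tool_pos'],s['force'])
a=grab('scene')['im'][235:335,250:475]; b=grab('side')['im'][165:295,185:410]
o=np.vstack([cv2.resize(a,(600,267),interpolation=2),cv2.resize(b[:120],(600,320),interpolation=2)])
cv2.imwrite('pics/p2.png',o[:,:,::-1])
E
```

```text
3.65 [ 580.70409364 -121.0412119    46.63174713] [-0.74964865 -0.82985706  1.11778762]
```

View pics/p2.png

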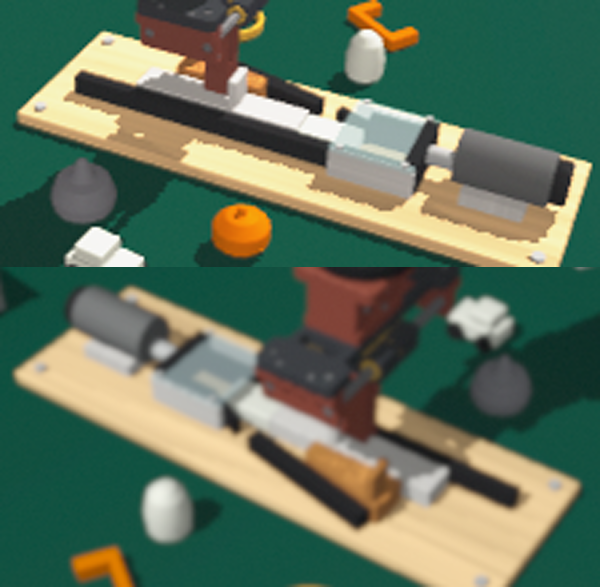

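The blank is entering the guard squarely at about (325,128), with the bar behind it. About 47 mm is left to push.

Request:
{"fn": "servo_tool", "kwargs": {"moves": [[[-1,0.006,0.0011,0,0,0,0],[-1,0.012,0.0022,0,0,0,0],[-1,0.018,0.0033,0,0,0,0],[-1,0.024,0.0044,0,0,0,0],[-1,0.03,0.0055,0,0,0,0],[-1,0.035,0.0064,0,0,0,0],[-1,0.039,0.0072,0,0,0,0],[-1,0.042,0.0077,0,0,0,0],[-1,0.044,0.0081,0,0,0,0],[-1,0.044,0.0081,0,0,0,0]]]}}

```text
time: 5.0
tool_pos: [624.5, -113.0, 46.8]
ee_rot: [[0.984, 0.177, 0.001], [0.177, -0.984, -0.0], [0.001, 0.0, -1.0]]
force: [0.6, 0.3, 0.6]
finger_gap: 0.6
grasp_force: 0.0
```

Request:
{"fn": "servo_tool", "kwargs": {"moves": [[[-1,0.001,0.0002,0,0,0,0],[-1,0.002,0.0004,0,0,0,0],[-1,0.003,0.0005,0,0,0,0],[-1,0.003,0.0005,0,0,0,0]]]}}

```text
time: 5.5
tool_pos: [626.5, -112.6, 46.7]
ee_rot: [[0.984, 0.177, -0.001], [0.177, -0.984, 0.0], [-0.001, -0.0, -1.0]]
force: [-5.2, -1.0, 4.5]
finger_gap: 0.4
grasp_force: 2.6
```

Request:
{"fn": "servo_tool", "kwargs": {"moves": [[[-1,0.001,0.0002,0,0,0,0],[-1,0.001,0.0002,0,0,0,0]]]}}

```text
time: 5.75
tool_pos: [626.5, -112.6, 46.6]
ee_rot: [[0.984, 0.177, -0.003], [0.177, -0.984, 0.0], [-0.003, -0.001, -1.0]]
force: [-8.5, -2.6, 7.3]
finger_gap: 0.6
grasp_force: 4.3
```

```bash
python3 - <<'E'
from h import *
s=r.read_state(); print(s['time'],s['tool_pos'],s['force'])
a=grab('scene')['im'][235:335,250:475]; b=grab('side')['im'][165:295,185:410]
o=np.vstack([cv2.resize(a,(600,267),interpolation=2),cv2.resize(b[:120],(600,320),interpolation=2)])
cv2.imwrite('pics/p3.png',o[:,:,::-1])
E
```

```text
5.75 [ 626.50474783 -112.5555907    46.61063953] [-8.47498207 -2.59944621  7.3013596 ]
```

View pics/p3.png

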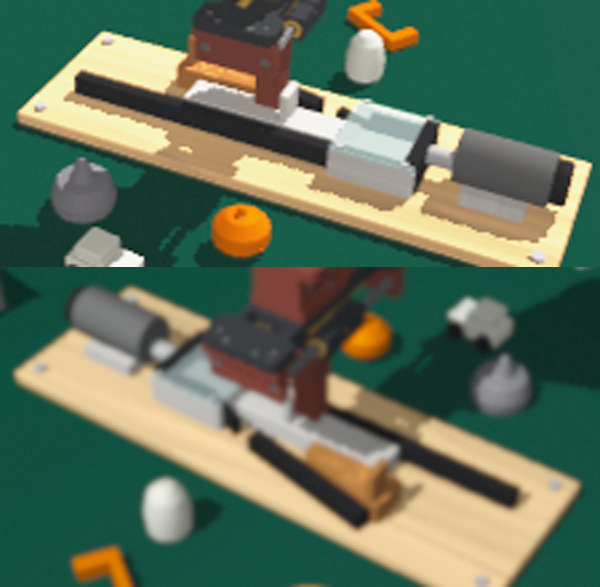

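The bar stalls at about 9 N with the fingers' front at fixture x≈15, and home is 16, so the blank is home. I'll back off and go behind the wedge tab.

Request:
{"fn": "servo_tool", "kwargs": {"moves": [[[-1,-0.012,-0.002,0,0,0,0],[-1,-0.012,-0.002,0.03,0,0,-0.05],[-1,-0.03,0.003,0.06,0,0,-0.1],[-1,-0.07,0.013,0.06,0,0,-0.15],[-1,-0.11,0.022,0.06,0,0,-0.21],[-1,-0.123,0.025,0.06,0,0,-0.21],[-1,-0.123,0.025,0.04,0,0,-0.21],[-1,-0.123,0.025,0.015,0,0,-0.21],[-1,-0.123,0.025,0.003,0,0,-0.21],[-1,-0.123,0.025,0.003,0,0,-0.21]]]}}

```text
time: 7.1
tool_pos: [505.2, -87.4, 49.0]
ee_rot: [[0.999, -0.032, -0.001], [-0.032, -0.999, 0.0], [-0.001, -0.0, -1.0]]
force: [0.8, 0.4, -0.4]
finger_gap: 0.3
grasp_force: 0.0
```

Request:
{"fn": "servo_tool", "kwargs": {"moves": [[[-1,0.006,-0.0002,0,0,0,0],[-1,0.012,-0.0003,0,0,0,0],[-1,0.018,-0.0005,0,0,0,0],[-1,0.024,-0.0007,0,0,0,0],[-1,0.03,-0.0008,0,0,0,0],[-1,0.035,-0.001,0,0,0,0],[-1,0.039,-0.0011,0,0,0,0],[-1,0.042,-0.0012,0,0,0,0],[-1,0.042,-0.0012,0,0,0,0]]]}}

```text
time: 8.22
tool_pos: [547.5, -88.6, 49.6]
ee_rot: [[0.999, -0.032, 0.0], [-0.032, -0.999, -0.0], [0.0, 0.0, -1.0]]
force: [-1.4, -0.1, 0.3]
finger_gap: 0.3
grasp_force: 0.8
```

Request:
{"fn": "servo_tool", "kwargs": {"moves": [[[-1,0.001,0,0,0,0,0],[-1,0.002,-0.0001,0,0,0,0],[-1,0.003,-0.0001,0,0,0,0],[-1,0.004,-0.0001,0,0,0,0],[-1,0.004,-0.0001,0,0,0,0]]]}}

```text
time: 8.85
tool_pos: [548.2, -88.4, 49.3]
ee_rot: [[0.999, -0.032, -0.006], [-0.032, -0.999, 0.001], [-0.006, -0.001, -1.0]]
force: [-10.7, -0.9, 8.6]
finger_gap: 0.9
grasp_force: 5.3
```

Request:
{"fn": "servo_tool", "kwargs": {"moves": [[[-1,0.001,0,0,0,0,0],[-1,0.002,-0.0001,0,0,0,0],[-1,0.002,-0.0001,0,0,0,0],[-1,0.002,-0.0001,0,0,0,0]]]}}

```text
time: 9.35
tool_pos: [548.5, -88.3, 49.1]
ee_rot: [[0.999, -0.032, -0.009], [-0.032, -0.999, 0.001], [-0.009, -0.001, -1.0]]
force: [-15.0, -0.6, 12.8]
finger_gap: 0.4
grasp_force: 7.6
```

Request:
{"fn": "servo_tool", "kwargs": {"moves": [[[-1,0.001,0,0,0,0,0],[-1,0.001,0,0,0,0,0],[-1,0.001,0,0,0,0,0]]]}}

```text
time: 9.72
tool_pos: [548.7, -88.3, 49.0]
ee_rot: [[0.999, -0.032, -0.011], [-0.032, -0.999, 0.001], [-0.011, -0.001, -1.0]]
force: [-17.5, -2.4, 13.6]
finger_gap: 0.9
grasp_force: 8.9
```

Request:
{"fn": "servo_tool", "kwargs": {"moves": [[[-1,-0.008,0.0002,0,0,0,0],[-1,-0.02,0.0006,0,0,0,0],[-1,-0.03,0.0006,0.02,0,0,0],[-1,-0.04,0.0006,0.06,0,0,0],[-1,-0.06,0.0006,0.11,0,0,0],[-1,-0.08,0.0006,0.16,0,0,0],[-1,-0.08,0.0006,0.18,0,0,0],[-1,-0.08,0.0006,0.18,0,0,0]]]}}

```text
time: 10.72
tool_pos: [475.2, -88.4, 231.4]
ee_rot: [[0.999, -0.032, 0.005], [-0.032, -0.999, -0.001], [0.005, 0.001, -1.0]]
force: [0.4, -0.4, -0.4]
finger_gap: 0.5
grasp_force: 0.0
```

```bash
python3 - <<'E'
from h import *
s=r.read_state(); print(s['time'],s['tool_pos'],s['force'])
c=grab('wrist'); cv2.imwrite('pics/w4.png',c['im'][:,:,::-1])
b=grab('side')
E
```

```text
10.725 [475.22993685 -88.365611   231.37434237] [ 0.36276812 -0.36288288 -0.38503482]
```

View pics/w4.png

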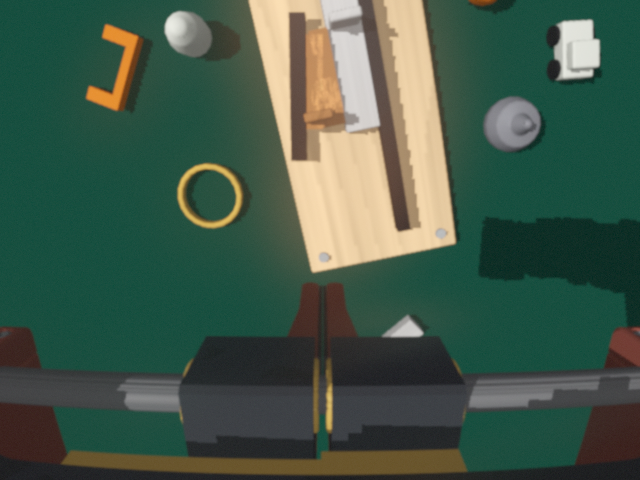

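The wedge tab at (319,117) is hard against the bar, whose rear end is at (362,128). All bystanders are in place. One numeric check comes before hand-in.

```bash
python3 - <<'E'
from h import *
c=load('wrist'); cr=onz(c,[(313,272),(456,243)],12)
y=np.arctan2(-(cr[1]-cr[0])[0]*-1,-(cr[1]-cr[0])[1]); a=y; ex=np.array([np.cos(a),np.sin(a),0]); ey=np.array([-np.sin(a),np.cos(a),0])
O=cr.mean(0)+200*ex; print(np.degrees(a),O,np.linalg.norm(cr[1]-cr[0]))
for n,uv,z in [('bar rear',[(348,131),(380,126)],30),('bar tab rear top',[(331,22),(361,18)],57),('wedge tab rear top',[(305,122),(332,119)],60)]:
    p=onz(c,uv,z).mean(0)-O; print(n,p@ex,p@ey)
E
```

```text
10.231304101201289 [ 622.61208513 -114.27702657   12.        ] 148.54521573132575
bar rear -70.73643703673737 -0.9413354674463328
bar tab rear top 13.73682447788837 0.036791337849360506
wedge tab rear top -56.49290898389611 37.00672077406511
```

The bar's rear is at −70.7 mm (home is −70), and the wedge has travelled about 33 mm. Both are within tolerance.

```bash
python3 -c "
from station import r
print(r.close_job())"
```

```text
the job is handed in; nothing more can be done
None
```

I pushed the blank under the guard against the end stop with the bar, jammed the bar with the wedge (about 33 mm forward, pushed with about 17 N), moved the arm clear and handed the job in at about 11 s; the hand-in returned no verdict.

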